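# Put the thread cones back on the pins of their own colours

### The arm

A 6-joint arm with a two-finger parallel gripper is mounted at the origin on the work surface. World frame = base frame: x ahead of the robot, y to its left, z up, the work surface at z = 0. Lengths are in m, angles in rad, forces in N, time in s.
With the tool pointing down it reaches from about 0.25 to 0.8 m from the base axis. Payload 3.9 kg.
Tool frame: the origin (TCP) lies at the very end of the fingers, on their centre line; the grasp point (between the pads) lies arm.grasp_offset behind it (arm.grasp_offset is the distance from the TCP to the grasp point, in m); z points along the fingers, y is the line along which they close (so a half turn about z gives the same grasp; the last joint's range is limited). The gripper opens to 85 mm and grips with 20 to 120 N. Pads are 22 mm wide; open, the fingers measure 114 mm over their backs; the gripper's body (76 mm by 85 mm) begins 54 mm behind the grasp point. The pads swing forward as they close: fully open they stand 13 mm farther back than shut.
Start: joints at [1.313, 0.26, -0.138, 1.173, 0, 1.571], TCP at [0.134, 0.508, 0.231] pointing down, gripper open.
Joint ranges: [-2.78, 2.78], [-0.83, 1.72], [-1.28, 1.37], [-1.9, 2.12], [-1.57, 1.48], [-3.14, 3.14]. Speed limits (rad/s): [2.57, 2.57, 3.14, 3.14, 3.14, 3.14].

### API

Orientations are given as [roll, pitch, yaw] about the fixed x, y, z axes, in that order (R = Rz(yaw) Ry(pitch) Rx(roll)).
In Python, from bench import arm gives the robot as it stands.
- The arm moves only by the tool arm_command, never from a script. Its argument "plan" is a list of rows, each an object of numbers: "gripper": the opening, from -1 (shut) to 1 (fully open); "x", "y", "z": the shift along the tool's x, y, z in m; "twist": the turn about the tool's z in rad. In form: [{"gripper": .., "x": .., "y": .., "z": .., "twist": ..}, ...]. A call has 1 to 12 rows; each row shifts and turns the commanded pose from where the row before left it, along the tool's axes as they then stand; what a row does not reach is not made up. A row lasts 1/8 s, in which the tool goes at most 62.5 mm and 10.7 degrees, less where a joint would pass 70% of its speed; a pose out of reach is approached as far as the arm can. A call is refused whole if a number of a shift passes 0.0625 or a number of a turn 0.188, either way. A call with a gripper value outside its range is refused whole. The fingers move at their own pace and stop on an object; "squeeze" is the grip in N (left out, the last holds). Time passes only in rows, so rows that do not move let the fingers close. It gives the time, the measured TCP pose, the force, the opening and the grip force at its end, in the units of the state.
- arm.get_state(): the state, without advancing time (a new reading comes with each control period).
- arm.snapshot(name): name is "scene" or "top" or "wrist"; returns (picture, depth): 420x560x3 uint8, blue, green, red; 420x560 float32, m along the optical axis (not along the pixel's ray), 0 where there is no reading.
- arm.calibration(name): a dict with "fx", "fy", "cx", "cy" (pixels), "position" and "attitude" of the camera in the world; the wrist camera has in their place "hand_eye" (4x4, takes a point from camera to tool coordinates, whose origin is the TCP and whose axes are the flange's). Camera axes: x right, y down, z forward; pixel columns grow to the right and rows downward; lengths in m; the calibration is good to about 2 mm. A picture is of the moment at which its call begins: read the wrist's pose just before it. calibration takes no time and is no camera call.
- arm.hand_in(): hands the job in; it is judged then, once.
The state is a dict: "t": time; "joint_pos": joint angles; "qd": joint speeds; "joint_torque": joint torques, N m; "ee_pos": TCP position; "ee_rot": TCP orientation; "wrist_force": force on the tool from outside, world axes, zero at the start; "moment": the same for the moment, N m; "width": finger opening in m; "gripper_force": force on a finger pad.
Only numpy, scipy, OpenCV 4.12 (cv2) and the standard library are available. Lean on these libraries where they do the work, as an engineer would, in place of code of your own. Each camera call takes 0.05 s, during which the arm holds its last target. There are 200 camera calls.

### The job

The thread cones on the caddy have got onto one another's pins: rearrange them so that each cone (red, blue, yellow, green) stands fully down over the pin on the mat of its own colour; one of them may be right already. The pin on the black mat is free for parking a cone on the way and is empty again at the end. Keep the cones upright throughout, and leave the oil bottle on the caddy standing where it is.

Things in the scene. Friction and masses are not known exactly. Their poses are not given: they have to be found in the camera images.
- cone_red: Thread cone with red thread on a white core, upright, 106 mm tall: 60 mm diameter at the foot tapering to 43 mm at 98 mm height, then a closed white neck 24 mm wide, 9 mm tall. Hollow from below (36 mm mouth, over 24 mm wide up to 60 mm height): drops loosely over a pin. 100 to 200 g. Origin: centre of its underside; z up its axis.
- cone_blue: Thread cone with blue thread on a white core, upright, 106 mm tall: 60 mm diameter at the foot tapering to 43 mm at 98 mm height, then a closed white neck 24 mm wide, 9 mm tall. Hollow from below (36 mm mouth, over 24 mm wide up to 60 mm height): drops loosely over a pin. 100 to 200 g. Origin: centre of its underside; z up its axis.
- cone_yellow: Thread cone with yellow thread on a white core, upright, 106 mm tall: 60 mm diameter at the foot tapering to 43 mm at 98 mm height, then a closed white neck 24 mm wide, 9 mm tall. Hollow from below (36 mm mouth, over 24 mm wide up to 60 mm height): drops loosely over a pin. 100 to 200 g. Origin: centre of its underside; z up its axis.
- cone_green: Thread cone with green thread on a white core, upright, 106 mm tall: 60 mm diameter at the foot tapering to 43 mm at 98 mm height, then a closed white neck 24 mm wide, 9 mm tall. Hollow from below (36 mm mouth, over 24 mm wide up to 60 mm height): drops loosely over a pin. 100 to 200 g. Origin: centre of its underside; z up its axis.
- mat_red: Round red rubber mat, 86 mm diameter, fixed on the thread caddy, with a fixed upright steel pin in its centre: 8 mm diameter, 58 mm tall above the mat. Origin: centre of the mat's upper face (a cone fully down on this pin has its origin here); z up.
- mat_blue: Round blue rubber mat, 86 mm diameter, fixed on the thread caddy, with a fixed upright steel pin in its centre: 8 mm diameter, 58 mm tall above the mat. Origin: centre of the mat's upper face (a cone fully down on this pin has its origin here); z up.
- mat_yellow: Round yellow rubber mat, 86 mm diameter, fixed on the thread caddy, with a fixed upright steel pin in its centre: 8 mm diameter, 58 mm tall above the mat. Origin: centre of the mat's upper face (a cone fully down on this pin has its origin here); z up.
- mat_green: Round green rubber mat, 86 mm diameter, fixed on the thread caddy, with a fixed upright steel pin in its centre: 8 mm diameter, 58 mm tall above the mat. Origin: centre of the mat's upper face (a cone fully down on this pin has its origin here); z up.
- mat_black: Black rubber mat with pin, sizes and origin as the others: the spare place, no cone at the start. The five mats stand 135 mm or more apart in two rows on the caddy, an aluminium tray of 300 x 460 mm, floor 16 mm above the table. Small things under 15 mm high lie between; two end handles and a mast socket are under 60 mm high.
- oil_bottle: Small clear and red oil bottle standing loose on the caddy near a corner, 34 mm diameter, 96 mm tall with its thin spout, 70 g; to be left alone. Its centre is 100 mm or more from the nearest mat's. Origin: centre of its underside.

How it is judged:
By the outcome, as a careful person would: the job done as asked, in the order asked, and still so for the second after the job is handed in, with the robot touching nothing.
It also fails if it takes over 93 s, if anything falls off the work surface, if the arm or the gripper's body presses on something with over 40 N, if the wrist force passes 120 N, or if a joint passes its speed limit or range.

## Working session

There is one attempt and no reset: what is moved stays moved. The work goes in short steps, Python scripts to look and compute and a tool call to move; the robot and the scene stay as the last step left them, time stands still between calls to the robot, and variables do not carry over. Pictures are saved under pics/ and viewed, at most 14 in all, crops included, and the job is handed in when it is done.

Besides the shell and the picture viewer there is one more tool, called after "Call:" as a command line: name --argument value ..., lists and objects as JSON in quotes. arm_command: Moves the arm, as the interface text tells. Its arguments: {"type":"object","properties":{"plan":{"type":"array","items":{"type":"object","properties":{"gripper":{"type":"number"},"x":{"type":"number"},"y":{"type":"number"},"z":{"type":"number"},"twist":{"type":"number"}}}},"squeeze":{"type":"number"}},"required":["plan"]}

```bash
mkdir -p pics; cat > h.py <<'E'
import numpy as np,cv2
from bench import arm
from scipy.spatial.transform import Rotation as R
def cam(n):
    c=arm.calibration(n); return c
E
python3 - <<'E'
from h import *
print(arm.get_state(),arm.grasp_offset)
for n in("scene","top"):
    c=arm.calibration(n);print(n,c)
    p,d=arm.snapshot(n);cv2.imwrite(f"pics/{n}0.png",p);np.save(n+"0.npy",d)
print(arm.calibration("wrist"))
E
```

```text
{'t': 0.0, 'joint_pos': array([ 1.31300048e+00,  2.60665890e-01, -1.39370823e-01,  1.17270524e+00,
       -2.84183360e-05,  1.57080580e+00]), 'qd': array([-1.46299838e-03,  1.29140332e-04,  1.67759730e-05, -6.54503018e-05,
       -1.24540348e-04, -1.96988279e-04]), 'joint_torque': array([-3.15259094e-04, -4.05676031e+01,  2.53922689e+01,  1.87566632e-02,
        8.75671094e-05,  3.97831016e-06]), 'ee_pos': array([0.13368315, 0.5069875 , 0.23047375]), 'ee_rot': array([-3.13964703e+00,  2.84367139e-05,  2.88378738e+00]), 'wrist_force': array([ 0.04661064,  0.35065275, -0.02827157]), 'moment': array([0.06640287, 0.01793149, 0.02482152]), 'gripper_force': 0.0, 'width': 0.08499385466700819} 0.0187
scene {'fx': 382.6121988744859, 'fy': 382.6121988744859, 'cx': 286.49324295848095, 'cy': 207.21011277350772, 'position': array([0.77932996, 0.50922268, 0.55311453]), 'attitude': array([-2.33313669, -0.01228718,  2.67487945])}
top {'fx': 392.89637497493806, 'fy': 392.89637497493806, 'cx': 280.4049791919802, 'cy': 218.02137477025605, 'position': array([0.40927628, 0.01993234, 0.70446422]), 'attitude': array([-2.90195563e+00, -1.49431227e-04, -1.39418927e+00])}
{'fx': 347.8712084917153, 'fy': 347.8712084917153, 'cx': 277.33257497581354, 'cy': 212.21518068271578, 'hand_eye': array([[-5.54746310e-04, -9.46941183e-01, -3.21406423e-01,
         8.33019555e-02],
       [ 9.99999701e-01, -3.52219740e-04, -6.88271144e-04,
         7.39466196e-06],
       [ 5.38546604e-04, -3.21406709e-01,  9.46941095e-01,
        -1.41538912e-01],
       [ 0.00000000e+00,  0.00000000e+00,  0.00000000e+00,
         1.00000000e+00]])}
```

View pics/top0.png

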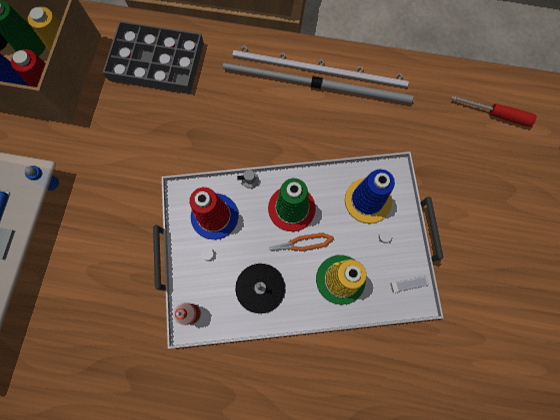

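View pics/scene0.png

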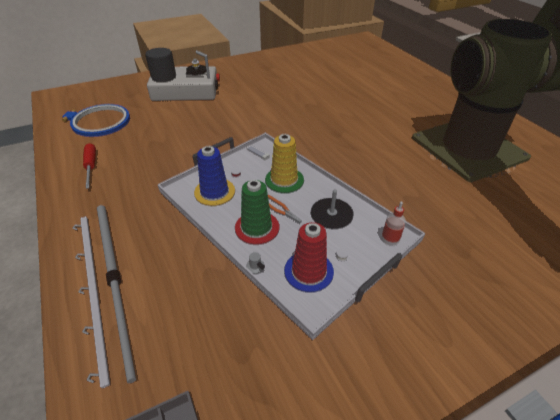

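Top: red cone on blue mat (neck 203,198), green on red mat (294,189), blue on yellow mat (382,180), yellow on green mat (352,274), black mat empty, pin at (260,288), and oil bottle at (187,314). It's a 4-cycle. The scene view agrees: necks at (313,230), (254,186), (208,151) and (285,138), with the bottle at (394,228).

```bash
cat >> h.py <<'E'
def cloud(n,p,d,st=None):
    c=arm.calibration(n)
    v,u=np.mgrid[0:420,0:560]
    P=np.dstack([(u-c['cx'])/c['fx']*d,(v-c['cy'])/c['fy']*d,d])
    if n=="wrist":
        H=c['hand_eye'];P=P@H[:3,:3].T+H[:3,3]
        W=P@R.from_euler('xyz',st['ee_rot']).as_matrix().T+st['ee_pos']
    else: W=P@R.from_euler('xyz',c['attitude']).as_matrix().T+c['position']
    W[d<=0]=np.nan
    return W
def ray(n,u,v):
    c=arm.calibration(n);A=R.from_euler('xyz',c['attitude']).as_matrix()
    r=A@np.array([(u-c['cx'])/c['fx'],(v-c['cy'])/c['fy'],1]);return c['position'],r/np.linalg.norm(r)
def tri(a,b):
    A=np.zeros((3,3));B=np.zeros(3)
    rs=[ray("top",*a),ray("scene",*b)]
    for p,r in rs:
        M=np.eye(3)-np.outer(r,r);A+=M;B+=M@p
    x=np.linalg.solve(A,B);return x,[round(np.linalg.norm((np.eye(3)-np.outer(r,r))@(x-p)),4) for p,r in rs]
def circ(q,r):
    from scipy.optimize import least_squares
    hull=cv2.convexHull(q.astype(np.float32))[:,0]
    s=least_squares(lambda c:np.hypot(*(hull-c[:2]).T)-r,hull.mean(0),loss='soft_l1',f_scale=.002)
    return s.x
E
python3 - <<'E'
from h import *
np.set_printoptions(precision=4,suppress=True)
for nm,a,b in[("red",(203,198),(313,230)),("green",(294,189),(254,186)),("blue",(382,180),(208,151)),("yellow",(352,274),(285,138)),("bottle",(181,315),(401,207)),("blackpin",(262,289),(335,191))]: print(nm,*tri(a,b))
seeds={"red":(203,198),"green":(294,189),"blue":(382,180),"yellow":(352,274)}
for n in("top","scene"):
    p=cv2.imread(f"pics/{n}0.png");d=np.load(n+"0.npy");W=cloud(n,p,d);z=W[...,2]
    tray=(W[...,0]>.25)&(W[...,0]<.75)&(abs(W[...,1]-.0)<.35)
    m=(tray&(z>.116)&(z<.15)).astype(np.uint8)
    k,l,s,c=cv2.connectedComponentsWithStats(m)
    for i in range(1,k):
        if s[i,4]>8:
            q=W[l==i];print(n,"hi",c[i].round(),s[i,4],np.nanmean(q,0),np.nanmax(q[:,2]), (q.max(0)+q.min(0))/2)
    hsv=cv2.cvtColor(p,cv2.COLOR_BGR2HSV)
    H,S,V=[hsv[...,i].astype(int) for i in range(3)]
    low=tray&(z>.008)&(z<.026)
    col={"mred":((H<5)|(H>172))&(S>120),"mblue":(H>100)&(H<135)&(S>120),"myel":(H>18)&(H<32)&(S>120),"mgreen":(H>45)&(H<85)&(S>100),"mblack":(V<60)&(S<90)}
    for k2,mm in col.items():
        m=(low&mm).astype(np.uint8);m=cv2.morphologyEx(m,cv2.MORPH_OPEN,np.ones((3,3)))
        k,l,s,c=cv2.connectedComponentsWithStats(m)
        if k<2: print(n,k2,"none");continue
        i=1+np.argmax(s[1:,4]);q=W[l==i]
        print(n,k2,c[i].round(),s[i,4],circ(q[:,:2],.043),"z",np.median(q[:,2]),"ext",np.ptp(q,axis=0))
E
```

```text
red [0.5585 0.1695 0.1209] [np.float64(0.0018), np.float64(0.0018)]
green [0.5982 0.033  0.12  ] [np.float64(0.0014), np.float64(0.0014)]
blue [ 0.6369 -0.1004  0.1207] [np.float64(0.0012), np.float64(0.0012)]
yellow [ 0.4838 -0.0737  0.1219] [np.float64(0.0006), np.float64(0.0006)]
bottle [0.3799 0.1687 0.0941] [np.float64(0.0022), np.float64(0.0022)]
blackpin [0.4413 0.0566 0.0666] [np.float64(0.0015), np.float64(0.0015)]
top hi [381. 182.] 562 [ 0.6336 -0.099   0.1215] 0.1295406616870759 [ 0.635  -0.0998  0.1228]
top hi [294. 191.] 571 [0.5953 0.0322 0.1214] 0.1300891055374669 [0.5967 0.0325 0.1231]
top hi [203. 200.] 578 [0.5561 0.1674 0.1212] 0.12979792116679245 [0.5573 0.1684 0.1229]
top hi [352. 274.] 662 [ 0.4839 -0.0734  0.1214] 0.13013368523606927 [ 0.4844 -0.0741  0.1231]
top mred [290. 216.] 593 [0.5966 0.0326] z 0.021031774966213224 ext [0.0708 0.0842 0.0111]
top mblue [219. 222.] 612 [0.5574 0.1676] z 0.020848036724970487 ext [0.0834 0.0836 0.0097]
top myel [365. 207.] 595 [ 0.6356 -0.1011] z 0.0211985093095991 ext [0.0818 0.0844 0.0113]
top mgreen [333. 282.] 666 [ 0.4
[... 303 characters left out ...]
 0.12814583807702778 [ 0.6373 -0.0948  0.1221]
scene hi [254. 188.] 325 [0.6004 0.04   0.1211] 0.12806399089831993 [0.5989 0.0363 0.122 ]
scene hi [312. 233.] 454 [0.5612 0.1751 0.121 ] 0.12883014207396354 [0.559  0.1722 0.1225]
scene mred [258. 233.] 401 [0.5975 0.0368] z 0.02037970222693697 ext [0.0827 0.0745 0.0055]
scene mblue [308. 278.] 496 [0.5587 0.1699] z 0.020415935478370117 ext [0.0832 0.0801 0.0059]
scene myel [215. 196.] 292 [ 0.6365 -0.0984] z 0.02035808139042561 ext [0.0833 0.0707 0.0055]
scene mgreen [292. 185.] 162 [ 0.4878 -0.0707] z 0.020367118887329394 ext [0.0727 0.0475 0.0039]
scene mblack [332. 213.] 842 [0.4471 0.0662] z 0.020379068836946235 ext [0.0844 0.083  0.0058]
```

Mat centres agree between views: blue (.558,.168), red (.597,.034), yellow (.636,-.100), green (.487,-.072), black (.447,.063), with mat z ≈ .0205 and cone tops ≈ .127. First move goes to above the red cone.

Call:
arm_command --plan '[{"gripper":1,"x":-0.0414,"y":-0.0182},{"gripper":1,"x":-0.0414,"y":-0.0182},{"gripper":1,"x":-0.0414,"y":-0.0182},{"gripper":1,"x":-0.0414,"y":-0.0182},{"gripper":1,"x":-0.0414,"y":-0.0182},{"gripper":1,"x":-0.0414,"y":-0.0182},{"gripper":1,"x":-0.0414,"y":-0.0182},{"gripper":1,"x":-0.0414,"y":-0.0182},{"gripper":1,"x":-0.0414,"y":-0.0182},{"gripper":1,"x":-0.0414,"y":-0.0182},{"gripper":1,"x":-0.0414,"y":-0.0182},{"gripper":1,"x":-0.0414,"y":-0.0182}]'

```text
invalid input at $.plan[0]: expected keys gripper, x, y, z, twist
```

```bash
cat >> h.py <<'E'
M=dict(blue=(.558,.168),red=(.597,.034),yellow=(.636,-.100),green=(.487,-.072),black=(.447,.063))
def go(t,z=None):
    s=arm.get_state();A=R.from_euler('xyz',s['ee_rot']).as_matrix()
    g=np.array([*M[t],s['ee_pos'][2] if z is None else z])
    print("t",round(s['t'],2),"pos",s['ee_pos'].round(4),"rot",s['ee_rot'].round(3),"q",s['joint_pos'].round(2),"w",round(s['width'],4),"F",s['wrist_force'].round(1));print(t,"tool shift",(A.T@(g-s['ee_pos'])).round(4))
E
python3 - <<'E'
from h import *
go("blue",.072)
E
```

```text
t 0.1 pos [0.1337 0.5071 0.2305] rot [-3.14  -0.     2.884] q [ 1.31  0.26 -0.14  1.17  0.    1.57] w 0.0853 F [ 0.1 -0.4  0.2]
blue tool shift [-0.4967 -0.2194  0.1589]
```

Call:
arm_command --plan '[{"gripper":1,"x":-0.0414,"y":-0.0183,"z":0,"twist":0},{"gripper":1,"x":-0.0414,"y":-0.0183,"z":0,"twist":0},{"gripper":1,"x":-0.0414,"y":-0.0183,"z":0,"twist":0},{"gripper":1,"x":-0.0414,"y":-0.0183,"z":0,"twist":0},{"gripper":1,"x":-0.0414,"y":-0.0183,"z":0,"twist":0},{"gripper":1,"x":-0.0414,"y":-0.0183,"z":0,"twist":0},{"gripper":1,"x":-0.0414,"y":-0.0183,"z":0,"twist":0},{"gripper":1,"x":-0.0414,"y":-0.0183,"z":0,"twist":0},{"gripper":1,"x":-0.0414,"y":-0.0183,"z":0,"twist":0},{"gripper":1,"x":-0.0414,"y":-0.0183,"z":0,"twist":0},{"gripper":1,"x":-0.0414,"y":-0.0183,"z":0,"twist":0},{"gripper":1,"x":-0.0414,"y":-0.0183,"z":0,"twist":0}]'

```text
t: 1.6
ee_pos: [0.559, 0.1675, 0.2308]
ee_rot: [-3.141, -0.001, 2.884]
wrist_force: [0.4, 0.5, -0.5]
width: 0.0854
gripper_force: 0.0
```

```bash
python3 - <<'E'
from h import *
go("blue",.072)
p,d=arm.snapshot("top");cv2.imwrite("pics/top1.png",p)
p,d=arm.snapshot("wrist");cv2.imwrite("pics/w1.png",p)
go("blue",.072)
s=arm.get_state()
W=cloud("wrist",p,d,s);z=W[...,2]
m=((z>.116)&(z<.14)&(np.hypot(W[...,0]-.558,W[...,1]-.168)<.05))
print(m.sum(),np.nanmean(W[m],0),(np.nanmin(W[m],0)+np.nanmax(W[m],0))/2)
E
```

```text
t 1.6 pos [0.559  0.1675 0.2308] rot [-3.141e+00 -1.000e-03  2.884e+00] q [0.29 0.36 0.01 1.22 0.   0.55] w 0.0854 F [ 0.4  0.5 -0.5]
blue tool shift [0.001  0.0003 0.1588]
t 1.7 pos [0.5612 0.1659 0.2303] rot [-3.141e+00  1.000e-03  2.879e+00] q [ 0.29  0.36  0.01  1.22 -0.    0.55] w 0.0856 F [-0.7  0.9 -0.1]
blue tool shift [0.0038 0.0013 0.1583]
2400 [0.5531574  0.17298881 0.12130768] [0.55433543 0.17261228 0.12281967]
```

View pics/w1.png

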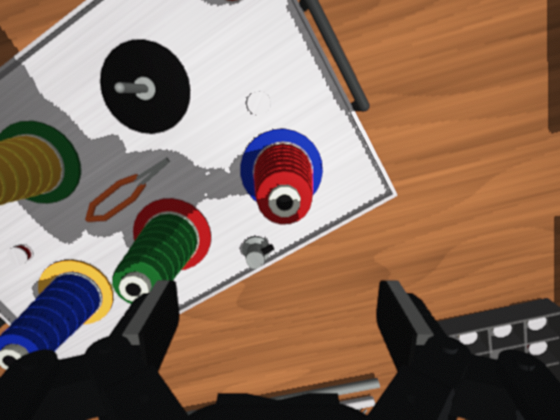

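Wrist view: red cone's neck at (284,201), between the fingers; everything between them is clear. I'll descend, grip and lift.

Call:
arm_command --plan '[{"gripper":1,"x":0.003,"y":0.002,"z":0.02,"twist":0},{"gripper":1,"x":0,"y":0,"z":0.03,"twist":0},{"gripper":1,"x":0,"y":0,"z":0.03,"twist":0},{"gripper":1,"x":0,"y":0,"z":0.03,"twist":0},{"gripper":1,"x":0,"y":0,"z":0.028,"twist":0},{"gripper":1,"x":0,"y":0,"z":0.02,"twist":0},{"gripper":-1,"x":0,"y":0,"z":0,"twist":0},{"gripper":-1,"x":0,"y":0,"z":0,"twist":0},{"gripper":-1,"x":0,"y":0,"z":0,"twist":0},{"gripper":-1,"x":0,"y":0,"z":0,"twist":0},{"gripper":-1,"x":0,"y":0,"z":0,"twist":0},{"gripper":-1,"x":0,"y":0,"z":0,"twist":0}]' --squeeze 40

```text
t: 3.2
ee_pos: [0.5566, 0.1718, 0.0743]
ee_rot: [3.14, 0.002, 2.884]
wrist_force: [0.1, 0.6, 5.3]
width: 0.0486
gripper_force: 42.0
```

Call:
arm_command --plan '[{"gripper":-1,"x":0,"y":0,"z":-0.01,"twist":0},{"gripper":-1,"x":0,"y":0,"z":-0.02,"twist":0},{"gripper":-1,"x":0,"y":0,"z":-0.02,"twist":0},{"gripper":-1,"x":0,"y":0,"z":-0.02,"twist":0},{"gripper":-1,"x":0,"y":0,"z":-0.01,"twist":0},{"gripper":-1,"x":0.013,"y":-0.022,"z":0,"twist":0},{"gripper":-1,"x":0.013,"y":-0.022,"z":0,"twist":0},{"gripper":-1,"x":0.013,"y":-0.022,"z":0,"twist":0},{"gripper":-1,"x":0.013,"y":-0.022,"z":0,"twist":0},{"gripper":-1,"x":0.013,"y":-0.022,"z":0,"twist":0},{"gripper":-1,"x":0.013,"y":-0.023,"z":0,"twist":0},{"gripper":-1,"x":0,"y":0,"z":0,"twist":0}]'

```text
t: 4.7
ee_pos: [0.4444, 0.0615, 0.1529]
ee_rot: [-3.14, -0.002, 2.882]
wrist_force: [0.3, 0.3, -0.9]
width: 0.0485
gripper_force: 41.6
```

```bash
python3 - <<'E'
from h import *
go("black",.076)
p,d=arm.snapshot("scene");cv2.imwrite("pics/s2.png",cv2.resize(p[60:320,150:480],None,fx=1.7,fy=1.7))
E
```

```text
t 4.7 pos [0.4444 0.0615 0.1529] rot [-3.140e+00 -2.000e-03  2.882e+00] q [ 0.14  0.18 -0.46  0.93 -0.    0.4 ] w 0.0485 F [ 0.3  0.3 -0.9]
black tool shift [-0.0024  0.0022  0.0769]
```

View pics/s2.png

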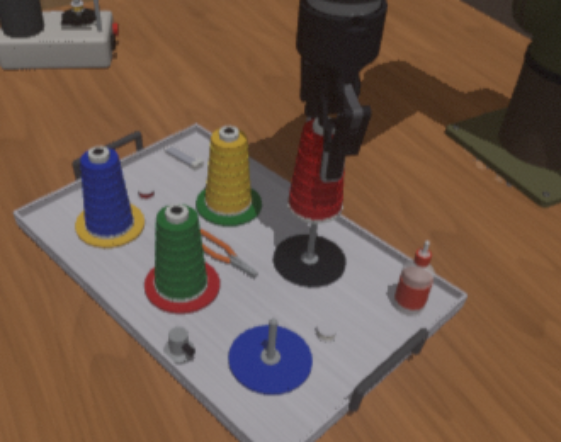

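Red cone hangs upright over the black pin (pin base ~(311,258) in the crop); the blue pin is now free.

Call:
arm_command --plan '[{"gripper":-1,"x":-0.002,"y":0.002,"z":0.01,"twist":0},{"gripper":-1,"x":0,"y":0,"z":0.02,"twist":0},{"gripper":-1,"x":0,"y":0,"z":0.02,"twist":0},{"gripper":-1,"x":0,"y":0,"z":0.018,"twist":0},{"gripper":-1,"x":0,"y":0,"z":0.009,"twist":0},{"gripper":-1,"x":0,"y":0,"z":0,"twist":0},{"gripper":1,"x":0,"y":0,"z":0,"twist":0},{"gripper":1,"x":0,"y":0,"z":0,"twist":0},{"gripper":1,"x":0,"y":0,"z":0,"twist":0},{"gripper":1,"x":0,"y":0,"z":0,"twist":0},{"gripper":1,"x":0,"y":0,"z":-0.02,"twist":0},{"gripper":1,"x":0,"y":0,"z":-0.04,"twist":0}]'

```text
t: 6.25
ee_pos: [0.4473, 0.0638, 0.1357]
ee_rot: [-3.14, -0.004, 2.884]
wrist_force: [0.9, -0.7, 0.7]
width: 0.0855
gripper_force: 0.0
```

```bash
python3 - <<'E'
from h import *
go("yellow",.073)
E
```

```text
t 6.25 pos [0.4473 0.0638 0.1357] rot [-3.14  -0.004  2.884] q [ 0.14  0.21 -0.48  0.89  0.    0.4 ] w 0.0855 F [ 0.9 -0.7  0.7]
yellow tool shift [-0.2245 -0.1101  0.062 ]
```

Call:
arm_command --plan '[{"gripper":1,"x":0,"y":0,"z":-0.04,"twist":0},{"gripper":1,"x":-0.032,"y":-0.0157,"z":0,"twist":0},{"gripper":1,"x":-0.032,"y":-0.0157,"z":0,"twist":0},{"gripper":1,"x":-0.032,"y":-0.0157,"z":0,"twist":0},{"gripper":1,"x":-0.032,"y":-0.0157,"z":0,"twist":0},{"gripper":1,"x":-0.032,"y":-0.0157,"z":0,"twist":0},{"gripper":1,"x":-0.032,"y":-0.0157,"z":0,"twist":0},{"gripper":1,"x":-0.032,"y":-0.0157,"z":0,"twist":0},{"gripper":1,"x":0,"y":0,"z":0,"twist":0}]'

```text
t: 7.38
ee_pos: [0.6392, -0.1011, 0.1756]
ee_rot: [-3.141, 0.001, 2.882]
wrist_force: [0.2, -0.0, -0.2]
width: 0.0858
gripper_force: 0.0
```

```bash
python3 - <<'E'
from h import *
go("yellow",.073)
p,d=arm.snapshot("scene");cv2.imwrite("pics/s3.png",cv2.resize(p[60:320,150:480],None,fx=1.7,fy=1.7))
E
```

```text
t 7.38 pos [ 0.6392 -0.1011  0.1756] rot [-3.141e+00  1.000e-03  2.882e+00] q [-0.16  0.49  0.08  1.15 -0.    0.1 ] w 0.0858 F [ 0.2 -0.  -0.2]
yellow tool shift [0.0035 0.0002 0.1026]
```

View pics/s3.png

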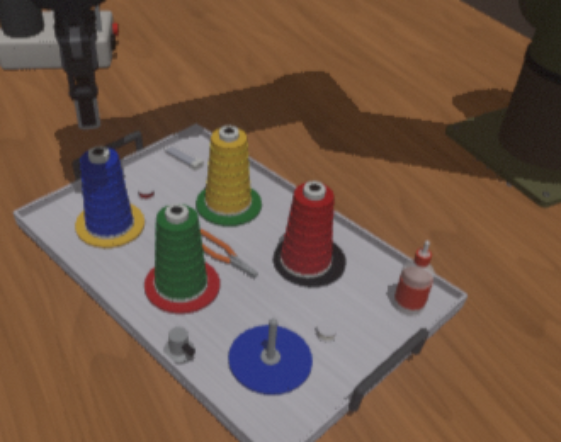

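Red sits fully down on the black mat. Now I'll grip blue.

Call:
arm_command --plan '[{"gripper":1,"x":0.003,"y":0.001,"z":0.02,"twist":0},{"gripper":1,"x":0,"y":0,"z":0.03,"twist":0},{"gripper":1,"x":0,"y":0,"z":0.03,"twist":0},{"gripper":1,"x":0,"y":0,"z":0.022,"twist":0},{"gripper":-1,"x":0,"y":0,"z":0,"twist":0},{"gripper":-1,"x":0,"y":0,"z":0,"twist":0},{"gripper":-1,"x":0,"y":0,"z":0,"twist":0},{"gripper":-1,"x":0,"y":0,"z":0,"twist":0},{"gripper":-1,"x":0,"y":0,"z":0,"twist":0},{"gripper":-1,"x":0,"y":0,"z":0,"twist":0},{"gripper":-1,"x":0,"y":0,"z":-0.01,"twist":0},{"gripper":-1,"x":0,"y":0,"z":-0.02,"twist":0}]'

```text
t: 8.93
ee_pos: [0.634, -0.0977, 0.1038]
ee_rot: [-3.141, -0.002, 2.884]
wrist_force: [1.0, -0.9, -2.0]
width: 0.049
gripper_force: 41.1
```

Call:
arm_command --plan '[{"gripper":-1,"x":0,"y":0,"z":-0.025,"twist":0},{"gripper":-1,"x":0,"y":0,"z":-0.03,"twist":0},{"gripper":-1,"x":0,"y":0,"z":-0.03,"twist":0},{"gripper":-1,"x":0.0177,"y":0.0297,"z":-0.012,"twist":0},{"gripper":-1,"x":0.0177,"y":0.0297,"z":0,"twist":0},{"gripper":-1,"x":0.0177,"y":0.0297,"z":0,"twist":0},{"gripper":-1,"x":0.0177,"y":0.0297,"z":0,"twist":0},{"gripper":-1,"x":0.0177,"y":0.0297,"z":0,"twist":0},{"gripper":-1,"x":0.0177,"y":0.0297,"z":0,"twist":0},{"gripper":-1,"x":0.0177,"y":0.0297,"z":0,"twist":0},{"gripper":-1,"x":0.0177,"y":0.0297,"z":0,"twist":0},{"gripper":-1,"x":0,"y":0,"z":0,"twist":0}]'

```text
t: 10.42
ee_pos: [0.5579, 0.1702, 0.2015]
ee_rot: [3.141, -0.0, 2.887]
wrist_force: [-0.5, -0.6, -1.8]
width: 0.0485
gripper_force: 41.1
```

```bash
python3 - <<'E'
from h import *
go("blue",.075)
E
```

```text
t 10.43 pos [0.5579 0.1702 0.2015] rot [ 3.141 -0.     2.887] q [ 0.3   0.37 -0.05  1.15  0.    0.55] w 0.0485 F [-0.5 -0.6 -1.8]
blue tool shift [-0.0006 -0.0021  0.1265]
```

Call:
arm_command --plan '[{"gripper":-1,"x":0,"y":-0.001,"z":0.026,"twist":0},{"gripper":-1,"x":0,"y":0,"z":0.03,"twist":0},{"gripper":-1,"x":0,"y":0,"z":0.03,"twist":0},{"gripper":-1,"x":0,"y":0,"z":0.025,"twist":0},{"gripper":-1,"x":0,"y":0,"z":0.015,"twist":0},{"gripper":-1,"x":0,"y":0,"z":0,"twist":0},{"gripper":1,"x":0,"y":0,"z":0,"twist":0},{"gripper":1,"x":0,"y":0,"z":0,"twist":0},{"gripper":1,"x":0,"y":0,"z":0,"twist":0},{"gripper":1,"x":0,"y":0,"z":0,"twist":0},{"gripper":1,"x":0,"y":0,"z":-0.03,"twist":0},{"gripper":1,"x":0,"y":0,"z":-0.04,"twist":0}]'

```text
t: 11.92
ee_pos: [0.5572, 0.167, 0.1449]
ee_rot: [-3.14, -0.003, 2.884]
wrist_force: [1.0, 0.2, -0.0]
width: 0.0857
gripper_force: 0.0
```

```bash
python3 - <<'E'
from h import *
go("green",.073)
E
```

```text
t 11.93 pos [0.5572 0.167  0.1449] rot [-3.140e+00 -3.000e-03  2.884e+00] q [ 0.29  0.41 -0.15  1.02 -0.    0.55] w 0.0857 F [ 1.   0.2 -0. ]
green tool shift [ 0.0067 -0.2488  0.0723]
```

Call:
arm_command --plan '[{"gripper":1,"x":0,"y":0,"z":-0.035,"twist":0},{"gripper":1,"x":0.001,"y":-0.0277,"z":0,"twist":0},{"gripper":1,"x":0.001,"y":-0.0277,"z":0,"twist":0},{"gripper":1,"x":0.001,"y":-0.0277,"z":0,"twist":0},{"gripper":1,"x":0.001,"y":-0.0277,"z":0,"twist":0},{"gripper":1,"x":0.001,"y":-0.0277,"z":0,"twist":0},{"gripper":1,"x":0.001,"y":-0.0277,"z":0,"twist":0},{"gripper":1,"x":0.001,"y":-0.0277,"z":0,"twist":0},{"gripper":1,"x":0.001,"y":-0.0277,"z":0,"twist":0},{"gripper":1,"x":0.001,"y":-0.0277,"z":0,"twist":0},{"gripper":1,"x":0,"y":0,"z":0,"twist":0}]'

```text
t: 13.3
ee_pos: [0.4855, -0.0726, 0.1804]
ee_rot: [-3.141, -0.0, 2.881]
wrist_force: [1.0, 0.5, -0.0]
width: 0.0851
gripper_force: 0.0
```

```bash
python3 - <<'E'
from h import *
go("green",.073)
p,d=arm.snapshot("scene");cv2.imwrite("pics/s4.png",cv2.resize(p[60:320,150:480],None,fx=1.7,fy=1.7))
E
```

```text
t 13.3 pos [ 0.4855 -0.0726  0.1804] rot [-3.141 -0.     2.881] q [-0.15  0.23 -0.32  1.02 -0.    0.11] w 0.0851 F [ 1.   0.5 -0. ]
green tool shift [-0.0013  0.001   0.1074]
```

View pics/s4.png

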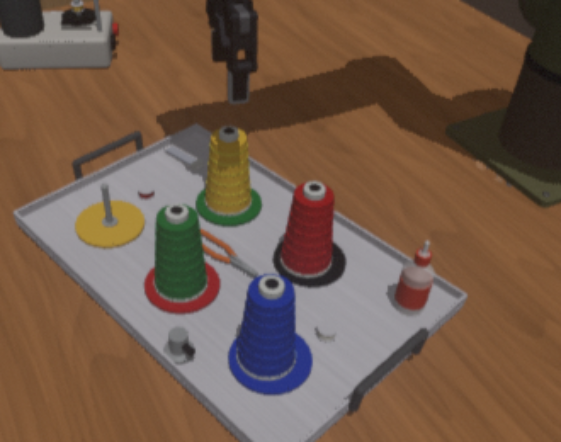

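Blue is fully down on its mat and the yellow pin is free. The gripper is above yellow, so I'll grip it.

Call:
arm_command --plan '[{"gripper":1,"x":0,"y":0,"z":0.025,"twist":0},{"gripper":1,"x":0,"y":0,"z":0.03,"twist":0},{"gripper":1,"x":0,"y":0,"z":0.03,"twist":0},{"gripper":1,"x":0,"y":0,"z":0.022,"twist":0},{"gripper":-1,"x":0,"y":0,"z":0,"twist":0},{"gripper":-1,"x":0,"y":0,"z":0,"twist":0},{"gripper":-1,"x":0,"y":0,"z":0,"twist":0},{"gripper":-1,"x":0,"y":0,"z":0,"twist":0},{"gripper":-1,"x":0,"y":0,"z":0,"twist":0},{"gripper":-1,"x":0,"y":0,"z":0,"twist":0},{"gripper":-1,"x":0,"y":0,"z":-0.01,"twist":0},{"gripper":-1,"x":0,"y":0,"z":-0.02,"twist":0}]'

```text
t: 14.85
ee_pos: [0.4848, -0.0717, 0.1031]
ee_rot: [-3.14, -0.002, 2.883]
wrist_force: [-0.2, -0.6, -1.5]
width: 0.0491
gripper_force: 41.4
```

Call:
arm_command --plan '[{"gripper":-1,"x":0,"y":0,"z":-0.025,"twist":0},{"gripper":-1,"x":0,"y":0,"z":-0.025,"twist":0},{"gripper":-1,"x":-0.0256,"y":0.0019,"z":0,"twist":0},{"gripper":-1,"x":-0.0256,"y":0.0019,"z":0,"twist":0},{"gripper":-1,"x":-0.0256,"y":0.0019,"z":0,"twist":0},{"gripper":-1,"x":-0.0256,"y":0.0019,"z":0,"twist":0},{"gripper":-1,"x":-0.0256,"y":0.0019,"z":0,"twist":0},{"gripper":-1,"x":-0.0256,"y":0.0019,"z":0,"twist":0},{"gripper":-1,"x":0,"y":0,"z":0,"twist":0}]'

```text
t: 15.98
ee_pos: [0.6387, -0.1002, 0.1529]
ee_rot: [-3.141, 0.0, 2.883]
wrist_force: [-0.8, -0.3, -1.9]
width: 0.0498
gripper_force: 41.4
```

```bash
python3 - <<'E'
from h import *
go("yellow",.075)
E
```

```text
t 15.97 pos [ 0.6387 -0.1002  0.1529] rot [-3.141  0.     2.883] q [-0.16  0.51  0.04  1.1  -0.    0.1 ] w 0.0498 F [-0.8 -0.3 -1.9]
yellow tool shift [ 0.0027 -0.0004  0.0779]
```

Call:
arm_command --plan '[{"gripper":-1,"x":0.002,"y":0,"z":0.015,"twist":0},{"gripper":-1,"x":0,"y":0,"z":0.025,"twist":0},{"gripper":-1,"x":0,"y":0,"z":0.024,"twist":0},{"gripper":-1,"x":0,"y":0,"z":0.015,"twist":0},{"gripper":-1,"x":0,"y":0,"z":0,"twist":0},{"gripper":1,"x":0,"y":0,"z":0,"twist":0},{"gripper":1,"x":0,"y":0,"z":0,"twist":0},{"gripper":1,"x":0,"y":0,"z":0,"twist":0},{"gripper":1,"x":0,"y":0,"z":0,"twist":0},{"gripper":1,"x":0,"y":0,"z":-0.03,"twist":0},{"gripper":1,"x":0,"y":0,"z":-0.04,"twist":0},{"gripper":1,"x":0,"y":0,"z":-0.03,"twist":0}]'

```text
t: 17.48
ee_pos: [0.636, -0.0991, 0.176]
ee_rot: [3.141, 0.001, 2.884]
wrist_force: [0.0, 0.2, -0.5]
width: 0.0856
gripper_force: 0.0
```

```bash
python3 - <<'E'
from h import *
go("red",.073)
E
```

```text
t 17.48 pos [ 0.636  -0.0991  0.176 ] rot [3.141e+00 1.000e-03 2.884e+00] q [-0.15  0.49  0.07  1.15  0.    0.1 ] w 0.0856 F [ 0.   0.2 -0.5]
red tool shift [0.0718 0.1188 0.1029]
```

Call:
arm_command --plan '[{"gripper":1,"x":0.0144,"y":0.0238,"z":0,"twist":0},{"gripper":1,"x":0.0144,"y":0.0238,"z":0,"twist":0},{"gripper":1,"x":0.0144,"y":0.0238,"z":0,"twist":0},{"gripper":1,"x":0.0144,"y":0.0238,"z":0,"twist":0},{"gripper":1,"x":0.0144,"y":0.0238,"z":0,"twist":0},{"gripper":1,"x":0,"y":0,"z":0,"twist":0}]'

```text
t: 18.23
ee_pos: [0.5957, 0.0358, 0.1744]
ee_rot: [3.142, -0.0, 2.886]
wrist_force: [-0.2, 0.1, -0.6]
width: 0.0854
gripper_force: 0.0
```

```bash
python3 - <<'E'
from h import *
go("red",.073)
p,d=arm.snapshot("scene");cv2.imwrite("pics/s5.png",cv2.resize(p[60:320,150:480],None,fx=1.7,fy=1.7))
E
```

```text
t 18.23 pos [0.5957 0.0358 0.1744] rot [ 3.142 -0.     2.886] q [ 0.06  0.41 -0.07  1.1   0.    0.32] w 0.0854 F [-0.2  0.1 -0.6]
red tool shift [-0.0017 -0.0015  0.1014]
```

View pics/s5.png

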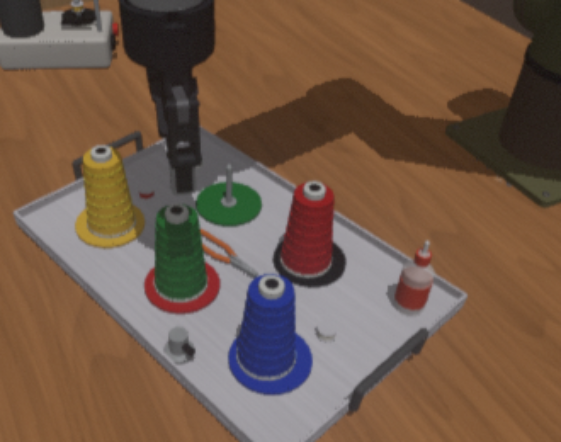

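Yellow is placed and the green pin is free. Now I'll grip green.

Call:
arm_command --plan '[{"gripper":1,"x":-0.001,"y":-0.001,"z":0.02,"twist":0},{"gripper":1,"x":0,"y":0,"z":0.03,"twist":0},{"gripper":1,"x":0,"y":0,"z":0.03,"twist":0},{"gripper":1,"x":0,"y":0,"z":0.022,"twist":0},{"gripper":-1,"x":0,"y":0,"z":0,"twist":0},{"gripper":-1,"x":0,"y":0,"z":0,"twist":0},{"gripper":-1,"x":0,"y":0,"z":0,"twist":0},{"gripper":-1,"x":0,"y":0,"z":0,"twist":0},{"gripper":-1,"x":0,"y":0,"z":0,"twist":0},{"gripper":-1,"x":0,"y":0,"z":0,"twist":0},{"gripper":-1,"x":0,"y":0,"z":-0.01,"twist":0},{"gripper":-1,"x":0,"y":0,"z":-0.02,"twist":0}]'

```text
t: 19.77
ee_pos: [0.5954, 0.0333, 0.1016]
ee_rot: [-3.141, -0.004, 2.884]
wrist_force: [-0.8, -0.9, -0.9]
width: 0.0506
gripper_force: 41.7
```

Call:
arm_command --plan '[{"gripper":-1,"x":0,"y":0,"z":-0.025,"twist":0},{"gripper":-1,"x":0,"y":0,"z":-0.025,"twist":0},{"gripper":-1,"x":0.013,"y":-0.0216,"z":0,"twist":0},{"gripper":-1,"x":0.013,"y":-0.0216,"z":0,"twist":0},{"gripper":-1,"x":0.013,"y":-0.0216,"z":0,"twist":0},{"gripper":-1,"x":0.013,"y":-0.0216,"z":0,"twist":0},{"gripper":-1,"x":0.013,"y":-0.0216,"z":0,"twist":0},{"gripper":-1,"x":0.013,"y":-0.0216,"z":0,"twist":0},{"gripper":-1,"x":0,"y":0,"z":0,"twist":0}]'

```text
t: 20.9
ee_pos: [0.4866, -0.0728, 0.1522]
ee_rot: [3.141, -0.002, 2.882]
wrist_force: [0.3, 0.1, -1.7]
width: 0.0508
gripper_force: 41.8
```

```bash
python3 - <<'E'
from h import *
go("green",.074)
E
```

```text
t 20.9 pos [ 0.4866 -0.0728  0.1522] rot [ 3.141e+00 -2.000e-03  2.882e+00] q [-0.15  0.25 -0.36  0.96  0.    0.11] w 0.0508 F [ 0.3  0.1 -1.7]
green tool shift [-0.0003  0.0008  0.0782]
```

Call:
arm_command --plan '[{"gripper":-1,"x":0,"y":0,"z":0.015,"twist":0},{"gripper":-1,"x":0,"y":0,"z":0.025,"twist":0},{"gripper":-1,"x":0,"y":0,"z":0.024,"twist":0},{"gripper":-1,"x":0,"y":0,"z":0.015,"twist":0},{"gripper":-1,"x":0,"y":0,"z":0,"twist":0},{"gripper":1,"x":0,"y":0,"z":0,"twist":0},{"gripper":1,"x":0,"y":0,"z":0,"twist":0},{"gripper":1,"x":0,"y":0,"z":0,"twist":0},{"gripper":1,"x":0,"y":0,"z":0,"twist":0},{"gripper":1,"x":0,"y":0,"z":-0.03,"twist":0},{"gripper":1,"x":0,"y":0,"z":-0.04,"twist":0},{"gripper":1,"x":0,"y":0,"z":-0.03,"twist":0}]'

```text
t: 22.4
ee_pos: [0.4889, -0.0725, 0.1749]
ee_rot: [3.141, 0.001, 2.884]
wrist_force: [-0.7, 0.2, 0.1]
width: 0.0852
gripper_force: 0.0
```

```bash
python3 - <<'E'
from h import *
go("black",.073)
p,d=arm.snapshot("top");W=cloud("top",p,d);z=W[...,2]
for k,(x,y) in M.items():
    m=(z>.112)&(z<.15)&(np.hypot(W[...,0]-x,W[...,1]-y)<.04);q=W[m]
    print(k,m.sum(),q.size and ((q.max(0)+q.min(0))/2).round(4))
E
```

```text
t 22.4 pos [ 0.4889 -0.0725  0.1749] rot [3.141e+00 1.000e-03 2.884e+00] q [-0.15  0.24 -0.32  1.01 -0.    0.11] w 0.0852 F [-0.7  0.2  0.1]
black tool shift [0.0752 0.1203 0.1018]
blue 609 [0.5595 0.1638 0.1212]
red 0 0
yellow 572 [ 0.6323 -0.0998  0.1209]
green 403 [ 0.4831 -0.0712  0.1208]
black 681 [0.4504 0.0614 0.1212]
```

Call:
arm_command --plan '[{"gripper":1,"x":0.0146,"y":0.024,"z":0,"twist":0},{"gripper":1,"x":0.0146,"y":0.024,"z":0,"twist":0},{"gripper":1,"x":0.0146,"y":0.024,"z":0,"twist":0},{"gripper":1,"x":0.0146,"y":0.024,"z":0,"twist":0},{"gripper":1,"x":0.0146,"y":0.024,"z":0,"twist":0},{"gripper":1,"x":0,"y":0,"z":0,"twist":0}]'

```text
t: 23.2
ee_pos: [0.4479, 0.0634, 0.1732]
ee_rot: [-3.142, -0.0, 2.887]
wrist_force: [-0.4, -0.6, 0.3]
width: 0.0857
gripper_force: 0.0
```

```bash
python3 - <<'E'
from h import *
go("black",.073)
p,d=arm.snapshot("scene");cv2.imwrite("pics/s6.png",cv2.resize(p[60:320,150:480],None,fx=1.7,fy=1.7))
E
```

```text
t 23.2 pos [0.4479 0.0634 0.1732] rot [-3.142 -0.     2.887] q [ 0.14  0.17 -0.41  0.99  0.    0.4 ] w 0.0857 F [-0.4 -0.6  0.3]
black tool shift [ 0.0007 -0.0006  0.1002]
```

View pics/s6.png

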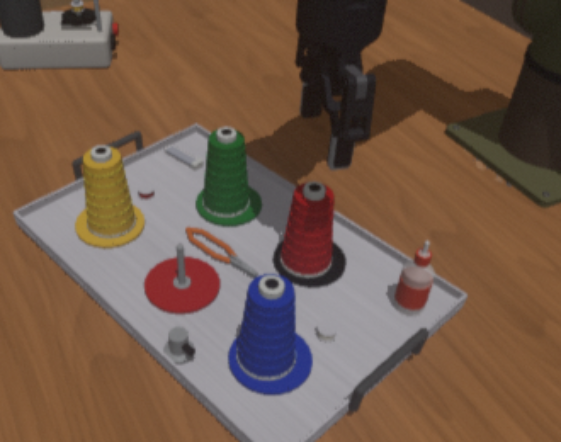

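Green, yellow and blue are in place and the red pin is free. Now I'll grip red.

Call:
arm_command --plan '[{"gripper":1,"x":0,"y":0,"z":0.02,"twist":0},{"gripper":1,"x":0,"y":0,"z":0.03,"twist":0},{"gripper":1,"x":0,"y":0,"z":0.03,"twist":0},{"gripper":1,"x":0,"y":0,"z":0.021,"twist":0},{"gripper":-1,"x":0,"y":0,"z":0,"twist":0},{"gripper":-1,"x":0,"y":0,"z":0,"twist":0},{"gripper":-1,"x":0,"y":0,"z":0,"twist":0},{"gripper":-1,"x":0,"y":0,"z":0,"twist":0},{"gripper":-1,"x":0,"y":0,"z":0,"twist":0},{"gripper":-1,"x":0,"y":0,"z":0,"twist":0},{"gripper":-1,"x":0,"y":0,"z":-0.01,"twist":0},{"gripper":-1,"x":0,"y":0,"z":-0.02,"twist":0}]'

```text
t: 24.75
ee_pos: [0.4469, 0.0622, 0.102]
ee_rot: [-3.141, -0.003, 2.884]
wrist_force: [0.7, -0.1, -1.1]
width: 0.0485
gripper_force: 41.8
```

Call:
arm_command --plan '[{"gripper":-1,"x":0,"y":0,"z":-0.025,"twist":0},{"gripper":-1,"x":0,"y":0,"z":-0.025,"twist":0},{"gripper":-1,"x":-0.0253,"y":0.0018,"z":0,"twist":0},{"gripper":-1,"x":-0.0253,"y":0.0018,"z":0,"twist":0},{"gripper":-1,"x":-0.0253,"y":0.0018,"z":0,"twist":0},{"gripper":-1,"x":-0.0253,"y":0.0018,"z":0,"twist":0},{"gripper":-1,"x":-0.0253,"y":0.0018,"z":0,"twist":0},{"gripper":-1,"x":-0.0253,"y":0.0018,"z":0,"twist":0},{"gripper":-1,"x":0,"y":0,"z":0,"twist":0}]'

```text
t: 25.88
ee_pos: [0.5991, 0.0339, 0.1519]
ee_rot: [3.141, -0.0, 2.883]
wrist_force: [-0.5, 0.3, -1.1]
width: 0.0486
gripper_force: 41.8
```

```bash
python3 - <<'E'
from h import *
go("red",.074)
E
```

```text
t 25.88 pos [0.5991 0.0339 0.1519] rot [ 3.141 -0.     2.883] q [ 0.06  0.43 -0.1   1.05  0.    0.31] w 0.0486 F [-0.5  0.3 -1.1]
red tool shift [ 0.0021 -0.0004  0.0779]
```

Call:
arm_command --plan '[{"gripper":-1,"x":0.002,"y":0,"z":0.015,"twist":0},{"gripper":-1,"x":0,"y":0,"z":0.025,"twist":0},{"gripper":-1,"x":0,"y":0,"z":0.024,"twist":0},{"gripper":-1,"x":0,"y":0,"z":0.015,"twist":0},{"gripper":-1,"x":0,"y":0,"z":0,"twist":0},{"gripper":1,"x":0,"y":0,"z":0,"twist":0},{"gripper":1,"x":0,"y":0,"z":0,"twist":0},{"gripper":1,"x":0,"y":0,"z":0,"twist":0},{"gripper":1,"x":0,"y":0,"z":0,"twist":0},{"gripper":1,"x":0,"y":0,"z":-0.03,"twist":0},{"gripper":1,"x":0,"y":0,"z":-0.04,"twist":0},{"gripper":1,"x":0,"y":0,"z":-0.06,"twist":0}]'

```text
t: 27.38
ee_pos: [0.5947, 0.0344, 0.2028]
ee_rot: [-3.14, -0.004, 2.884]
wrist_force: [-0.1, 0.0, -0.3]
width: 0.0854
gripper_force: 0.0
```

Call:
arm_command --plan '[{"gripper":1,"x":0,"y":0,"z":-0.05,"twist":0},{"gripper":1,"x":0,"y":0,"z":0,"twist":0},{"gripper":1,"x":0,"y":0,"z":0,"twist":0}]'

```text
t: 27.75
ee_pos: [0.5959, 0.0345, 0.2529]
ee_rot: [-3.142, -0.0, 2.884]
wrist_force: [0.1, 0.7, -0.7]
width: 0.0855
gripper_force: 0.0
```

```bash
python3 - <<'E'
from h import *
p,d=arm.snapshot("scene");cv2.imwrite("pics/s7.png",cv2.resize(p[60:320,150:480],None,fx=1.7,fy=1.7))
W=cloud("scene",p,d);z=W[...,2]
for k,(x,y) in M.items():
    m=(z>.112)&(z<.15)&(np.hypot(W[...,0]-x,W[...,1]-y)<.04);q=W[m]
    print(k,m.sum(),q.size and (((q.max(0)+q.min(0))/2).round(4),q[:,2].max()))
go("red")
E
```

```text
blue 508 (array([0.5629, 0.1678, 0.1203]), np.float64(0.12848126593059))
red 376 (array([0.5973, 0.0357, 0.1203]), np.float64(0.1285543531287982))
yellow 286 (array([ 0.6344, -0.0954,  0.1201]), np.float64(0.128071245404474))
green 260 (array([ 0.4906, -0.0687,  0.12  ]), np.float64(0.12776271861674143))
black 0 0
t 27.8 pos [0.5953 0.0345 0.252 ] rot [-3.141e+00 -2.000e-03  2.884e+00] q [0.06 0.38 0.09 1.28 0.   0.32] w 0.086 F [-0.1 -0.7  0.5]
red tool shift [-0.0017 -0.0001 -0.    ]
```

View pics/s7.png

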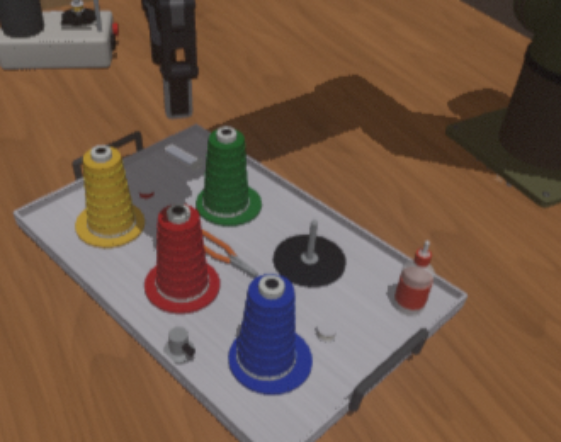

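All four cones stand fully down on their own mats, the black pin is empty and the bottle hasn't moved. Handing in.

```bash
python3 -c "
from bench import arm
print(arm.hand_in())"
```

```text
the job is handed in; nothing more can be done
None
```

The job is handed in: the last camera check showed all four cones fully down on their own mats, the black pin empty and the oil bottle untouched, after about 28 s of the 93 s allowed.

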